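# Gauge a box-press cigar mould and hold its upper half over it

## Task

Lay the long brass gauge bar and the short blue gauge bar into their matching pockets in the fixed lower half of the cigar mould. Then take the mould's upper half by its wooden handle, carry it over the cream partition and hold it level and squarely aligned (either way round) about 15 mm above the lower half's top face, so the fit can be sighted. The job ends while it is still held there in the gripper, not set down or let go; the upper half must never touch the lower half or the bars, the partition must not be touched, and the jar, the ring gauge and the paper roll stay where they are.

Things in the scene. Friction and masses are not known exactly. Their poses are not given: they have to be found in the camera images.
- mould: Lower mould half, black plastic block fixed to the bench, 170 (x) x 155 (y) x 30 (z) mm, with two rectangular pockets 11 mm deep in its top, both long along y. Origin: centre of the underside, on the bench (z = 0). It may stand left or right of the partition, turned up to 0.35 rad
- mould_top (a point): Centre of the lower half's top face, 30 mm above the bench; axes as mould
- pocket_long (a point): Centre of the floor (orange) of the long pocket, 126 (y) x 26 (x) mm, 11 mm below the top face; 36 mm towards the mould's +x from its centre; axes as mould
- pocket_short (a point): Centre of the floor (blue) of the short pocket, 86 (y) x 36 (x) mm, 11 mm below the top face; 36 mm towards the mould's -x from its centre; axes as mould
- bar_long: Loose brass gauge bar with orange bands near its ends, 20 (x) x 120 (y) x 26 (z) mm, about 0.22 kg, lying flat on the bench. Origin: centre of the underside. Fits the long orange pocket with 3 mm to spare on each side and then stands 15 mm proud of the mould's top face; either end may point either way
- bar_short: Loose blue-anodised aluminium gauge bar with bare silver bands near its ends, 30 (x) x 80 (y) x 26 (z) mm, about 0.17 kg, lying flat on the bench. Origin: centre of the underside. Fits the short blue pocket with 3 mm to spare on each side and then stands 15 mm proud; either end may point either way
- upper: Upper mould half, loose black plastic block 170 (x) x 155 (y) x 32 (z) mm, about 0.45 kg, lying face down on the bench across the partition from the lower half. Origin: centre of its underside. Its underside has two equal recesses, 42 (x) x 132 (y) mm and 19 mm deep, centred 36 mm to either side in x, so it goes over the bars either way round with room. A wooden handle stands on its top: 24 (x) x 90 (y) mm, from 32 to 68 mm above the underside, in the middle
- upper_grip (a point): Middle of the wooden handle, 55 mm above the centre of the upper half's underside, 13 mm below the handle's top; axes as upper. To be gripped across x (24 mm)
- partition: Cream upright board fixed to the bench between the two sides, 360 mm long (x), 18 mm thick (30 mm at its foot), 100 mm high. Origin: centre of its foot, on the bench
- jar: Amber gum jar with a white cap, 56 mm across, 75 mm high, bystander. Origin: centre of the underside
- ring_gauge: Dark wooden ring gauge plate with three holes, 60 (x) x 120 (y) x 10 (z) mm, lying on the bench, bystander. Origin: centre of the underside
- roll: White paper roll standing on end, 68 mm across, 30 mm high, bystander. Origin: centre of the underside
Things that resemble listed ones, but are neither listed nor needed, are in the scene too. Several things have the shape of the mould; the one meant has the colours described above.

How it is judged:
On the way, in this order (a step that is already met when the one before it is completed fails the run):
1. both gauge bars lie flat in their matching pockets, let go (horizontal distance between bar_long and pocket_long below 0.006 m and z of bar_long in the frame of pocket_long between -0.003 and 0.003 m and angle between the y axis of each of bar_long, bar_short and the y axis of mould, either way round below 0.08 rad and angle between each of bar_long, bar_short's own z axis and vertical below 0.06 rad and horizontal distance between bar_short and pocket_short below 0.006 m and z of bar_short in the frame of pocket_short between -0.003 and 0.003 m and contact force between the fingers and bar_long below 0.2 N and contact force between the fingers and bar_short below 0.2 N), for 0.3 s.
2. the upper half passes over the partition, clear above it (y of upper in the frame of partition between -0.07 and 0.07 m and height (world z) of upper above 0.1 m), for 0.02 s.
At the end, for the whole second after the job is handed in: The still-gripped upper half is at rest 6 to 25 mm above the lower half's top, centred within 8 mm, square within 0.09 rad, level within 0.08 rad, touching only the fingers; both bars lie released in their pockets (6 mm sideways, 3 mm height, 0.08 rad) (all of step 1 and z of upper in the frame of mould_top between 0.006 and 0.025 m and horizontal distance between upper and mould_top below 0.008 m and angle between the y axis of upper and the y axis of mould, either way round below 0.09 rad and angle between upper's own z axis and vertical below 0.08 rad and linear speed of upper below 0.02 m/s and angular speed of upper below 0.15 rad/s and contact force between the fingers and upper above 2 N and contact force between upper and mould below 0.3 N and contact force between upper and bar_long below 0.3 N and contact force between upper and bar_short below 0.3 N and contact force between upper and partition below 0.3 N); the arm keeps its last pose, push and grip.
It fails at once if the upper half touches the lower half or a gauge bar (contact force between upper and mould above 1 N or contact force between upper and bar_long above 1 N or contact force between upper and bar_short above 1 N).
It fails at once if the partition is touched (contact force between partition and anything else above 2 N).
It fails at once if the jar, ring gauge or paper roll is shifted by more than 20 mm (distance of any of jar, ring_gauge, roll from where it was at the start of the episode above 0.02 m).
It also fails if it takes over 67 s, if anything falls off the work surface, if the arm or the gripper's body presses on something with over 40 N, if the wrist force passes 120 N, or if a joint passes its speed limit or range.

## Robot

A 7-joint arm with a two-finger parallel gripper is mounted at the origin on the work surface. World frame = base frame: x ahead of the robot, y to its left, z up, the work surface at z = 0. Lengths are in m, angles in rad, forces in N, time in s.
With the tool pointing down it reaches from about 0.425 to 0.925 m from the base axis. Payload 6.8 kg.
Tool frame: the origin (TCP) lies midway between the tips of the shut fingers; the grasp point (between the pads) lies r.grip_point_offset behind it (r.grip_point_offset is the distance from the TCP to the grasp point, in m); z points along the fingers, y is the direction in which the jaws open and shut (so a half turn about z gives the same grasp; the last joint's range is limited). The gripper opens to 85 mm and grips with 20 to 120 N. Pads are 22 mm wide; open, the fingers measure 114 mm over their backs; the gripper's body (76 mm by 85 mm) begins 54 mm behind the grasp point. The pads swing forward as they close: fully open they stand 13 mm farther back than shut.
Start: joints at [-1.284, 0.477, 0.022, 1.555, -0.011, 1.109, -0.083], TCP at [0.26, 0.623, 0.231] pointing down, gripper open.
Joint ranges: [-2.96, 2.96], [-0.34, 2.1], [-1.41, 1.46], [0.24, 2.44], [-1.37, 4.51], [0.17, 1.92], [-2.96, 2.96]. Speed limits (rad/s): [2.39, 2.39, 3.14, 3.14, 3.14, 3.14, 3.14].

## Interface

Orientations are given as a rotation vector (axis times angle).
In Python, from bench import r gives the robot as it stands. The module is installed in compiled form; this text tells all that it offers.
- The arm moves only by the tool play_rows, never from a script. Its argument "deltas" is a list of rows, each a list of 3 entries, a list of its own where there are three numbers: the finger opening in mm, from 0 to 85.4, then the shift along the tool's x, y, z in mm, then the turn, a rotation vector about the tool's x, y, z in rad. A call has 1 to 8 rows; each row is the pose to reach, as a shift and turn from the pose measured when the call began, along the tool's axes at that moment; what a row does not reach only later rows make up. A row lasts 1/8 s, in which the tool goes at most 62.5 mm and 10.7 degrees, less where a joint would pass 70% of its speed; a pose out of reach is approached as far as the arm can. A call with a gripper value outside its range is refused whole. The fingers move at their own pace and stop on an object; "squeeze" is the grip in N (left out, the last holds). Time passes only in rows, so rows that repeat a pose let the fingers close. It gives the time, the measured TCP pose, the force and the opening at its end, in the units of the state.
- r.get_obs(): the state, without advancing time (a new reading comes with each control period).
- r.grab_frame(name): name is "scene" or "top"; returns (picture, depth): 480x640x3 uint8, red, green, blue; 480x640 float32, m along the optical axis (not along the pixel's ray), 0 where there is no reading.
- r.camera_model(name): a dict with "mtx" (3x3 intrinsics, pixels), "D" ([k1, k2, p1, p2, k3] as OpenCV has them; the pictures are not rectified), "rvec" (rotation vector, rad) and "tvec" (3), from world to camera coordinates, as OpenCV has them. Camera axes: x right, y down, z forward; pixel columns grow to the right and rows downward; lengths in m; the calibration is good to about 2 mm. A picture is of the moment at which its call begins. camera_model takes no time and is no camera call.
- r.hand_in(): hands the job in, once; it reports no verdict.
The state is a dict: "clock": time; "joints": joint angles; "qvel": joint speeds; "tau": joint torques, N m; "tcp_pos": TCP position; "orientation": TCP orientation; "contact_force": force on the tool from outside, world axes, zero at the start; "moment": the same for the moment, N m; "grip_width": finger opening in m.
Only numpy, scipy, OpenCV 4.12 (cv2) and the standard library are available. Lean on these libraries where they do the work, as an engineer would, in place of code of your own. Each camera call takes 0.05 s, during which the arm holds its last target. There are 200 camera calls.

## Working session

There is one attempt and no reset: what is moved stays moved. The work goes in short steps, Python scripts to look and compute and a tool call to move; the robot and the scene stay as the last step left them, time stands still between calls to the robot, and variables do not carry over. Pictures are saved under pics/ and viewed, about 8 in all and at most 12, crops included, and the job is handed in when it is done.

Besides the shell and the picture viewer there is one more tool, called after "Request:" as a command line: name --argument value ..., lists and objects as JSON in quotes. play_rows: Moves the arm, as the interface text tells. Its arguments: {"type":"object","properties":{"deltas":{"type":"array"},"squeeze":{"type":"number"}},"required":["deltas"]}

```bash
mkdir -p pics; cat > h.py <<'E'
import numpy as np, cv2
from scipy.spatial.transform import Rotation as R
from bench import r
def cam(n):
    c=r.camera_model(n); M=R.from_rotvec(np.ravel(c['rvec'])).as_matrix(); return np.array(c['mtx']),np.array(c['D'],float),M,np.ravel(c['tvec'])
def ray(n,px,z):
    K,D,M,t=cam(n); u=cv2.undistortPoints(np.array(px,float).reshape(-1,1,2),K,D).reshape(-1,2)
    d=np.c_[u,np.ones(len(u))]@M; o=-M.T@t
    return o+d*((z-o[2])/d[:,2])[:,None]
def cloud(n,dep):
    K,D,M,t=cam(n); v,u=np.mgrid[0:480,0:640]
    p=cv2.undistortPoints(np.stack([u,v],-1).reshape(-1,1,2).astype(float),K,D).reshape(-1,2)
    c=np.c_[p,np.ones(len(p))]*dep.reshape(-1,1)
    w=(c-t)@M; w[dep.ravel()==0]=np.nan
    return w.reshape(480,640,3)
def snap(n,name):
    im,d=r.grab_frame(n); cv2.imwrite(f'pics/{name}.png',im[...,::-1]); np.savez(f'pics/{name}.npz',im=im,d=d); return im,d
E
python3 - <<'E'
from h import *
for n in('top','scene'):
    im,d=snap(n,n+'0'); K,D,M,t=cam(n); print(n,K.tolist(),D,-M.T@t,M[2])
o=r.get_obs(); print(o,r.grip_point_offset)
E
```

```text
top [[435.09097912010714, 0.0, 320.4805627865722], [0.0, 435.09097912010714, 231.64372749415534], [0.0, 0.0, 1.0]] [-0.06327206  0.          0.          0.          0.        ] [ 0.30900767 -0.00517916  1.02355063] [ 0.21578093 -0.02257423 -0.97618082]
scene [[440.2032256606261, 0.0, 317.5161336533003], [0.0, 440.2032256606261, 234.75336593980674], [0.0, 0.0, 1.0]] [0.00166541 0.         0.         0.         0.        ] [1.07424279 0.03826361 1.02982588] [-0.51273524 -0.03804088 -0.8577036 ]
{'clock': 0.1, 'joints': array([-1.28410314,  0.47774331,  0.0223474 ,  1.55633793, -0.01150545,
        1.10930329, -0.08308306]), 'qvel': array([ 6.12621858e-04, -2.09129257e-03, -1.53534842e-03, -2.43296085e-03,
       -4.98452033e-04,  4.69959593e-05,  1.02797530e-03]), 'tau': array([ 5.12796934e-03, -5.97757423e+01,  1.61397278e+00, -2.81952327e+01,
        1.28256460e-02,  5.01790841e-03, -4.08363348e-06]), 'tcp_pos': array([0.259424  , 0.6225826 , 0.23041187]), 'orientation': array([-6.16032115e-01, -3.08038807e+00,  2.59246715e-03]), 'contact_force': array([ 0.2415059 , -0.3255326 , -0.10392738]), 'moment': array([-0.03006552,  0.07825955, -0.0192786 ]), 'grip_width': 0.08509455843661297} 0.0187
```

View pics/top0.png

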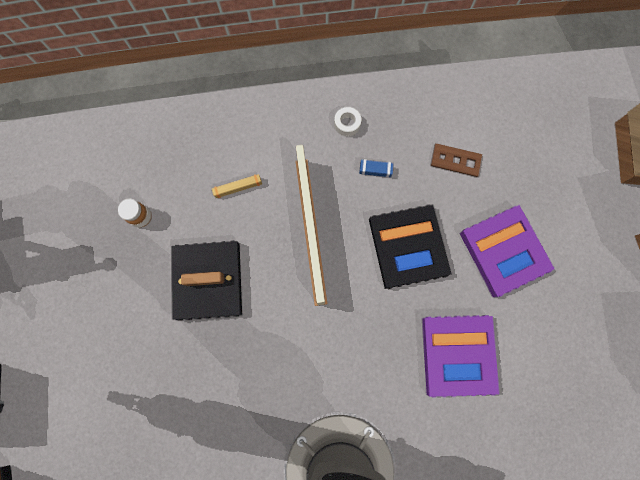

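View pics/scene0.png

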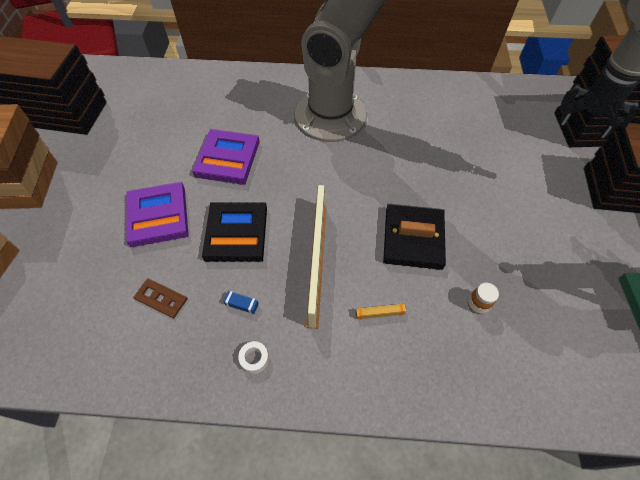

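```bash
cat >> h.py <<'E'
def rect(n,im,d,lo,hi,top,roi,col=None,show=True):
    """top-face rectangle: pixels in roi (x0,x1,y0,y1 world) with depth height lo..hi and hsv test, cast on plane z=top"""
    w=cloud(n,d); hsv=cv2.cvtColor(im,cv2.COLOR_RGB2HSV).astype(int)
    with np.errstate(invalid='ignore'):
        m=(w[...,2]>lo)&(w[...,2]<hi)&(w[...,0]>roi[0])&(w[...,0]<roi[1])&(w[...,1]>roi[2])&(w[...,1]<roi[3])
    if col: m&=col(hsv[...,0],hsv[...,1],hsv[...,2])
    m=m.astype(np.uint8); k,l,s,_=cv2.connectedComponentsWithStats(m)
    if k<2: print('none'); return
    m=(l==1+np.argmax(s[1:,4])).astype(np.uint8)
    c=max(cv2.findContours(m,cv2.RETR_EXTERNAL,cv2.CHAIN_APPROX_NONE)[0],key=len).reshape(-1,2)
    p=ray(n,c,top)[:,:2]; (cx,cy),(a,b),th=cv2.minAreaRect((p*1000).astype(np.float32))
    if a<b: a,b,th=b,a,th+90
    th=np.deg2rad(th); th=(th+np.pi/2)%np.pi-np.pi/2   # direction of the longer side
    v,u=np.nonzero(m); zz=np.median(w[v,u,2])
    if show: print(n,f'c=({cx:.1f},{cy:.1f}) size {a:.1f}x{b:.1f} long dir {th:.4f} ({np.rad2deg(th):.1f}deg) z {zz*1000:.1f} n {m.sum()}')
    return cx,cy,a,b,th
E
python3 - <<'E'
from h import *
for n in('top','scene'):
    f=np.load(f'pics/{n}0.npz'); im,d=f['im'],f['d']; w=cloud(n,d)
    pts=dict(top=dict(mould=(378,265),upper=(190,300),bl=(237,186),bs=(376,168),part=(311,230),jar=(128,208),roll=(337,120),ring=(450,152),bench=(280,330)),
      scene=dict(mould=(220,248),upper=(400,255),bl=(381,311),bs=(242,302),part=(317,260),jar=(486,290),roll=(253,345),ring=(170,288),bench=(350,340)))[n]
    P={}
    for k,(u,v) in pts.items():
        P[k]=w[v,u]; print(k,(w[v,u]*1000).round())
    def roi(k,e=.14): return (P[k][0]-e,P[k][0]+e,P[k][1]-e,P[k][1]+e)
    print('mould');rect(n,im,d,.024,.036,.03,roi('mould',.2),lambda h,s,v:v<90)
    print('upper');rect(n,im,d,.026,.038,.032,roi('upper',.2),lambda h,s,v:v<90)
    print('handle');rect(n,im,d,.062,.074,.068,roi('upper',.2),lambda h,s,v:(s>80))
    print('bl');rect(n,im,d,.02,.032,.026,roi('bl'),lambda h,s,v:s>60)
    print('bs');rect(n,im,d,.02,.032,.026,roi('bs',.09))
    print('part');rect(n,im,d,.092,.108,.1,roi('part',.3))
    print('jar');rect(n,im,d,.068,.08,.075,roi('jar',.1))
    print('roll');rect(n,im,d,.024,.036,.03,roi('roll',.1))
    print('ring');rect(n,im,d,.005,.015,.01,roi('ring',.1),lambda h,s,v:s>80)
E
```

```text
mould [ 437. -154.   -0.]
upper [409. 287.  31.]
bl [667. 157.  28.]
bs [ 669. -183.   26.]
part [519.  -7. 101.]
jar [631. 403.  77.]
roll [ 806. -106.   30.]
ring [ 693. -376.   11.]
bench [317.  93.   4.]
mould
top c=(469.9,-229.8) size 175.0x155.3 long dir 0.0725 (4.2deg) z 30.2 n 3634
upper
top c=(451.2,248.9) size 174.8x154.2 long dir -0.0605 (-3.5deg) z 32.1 n 4405
handle
top c=(451.0,249.6) size 87.7x24.5 long dir 1.5230 (87.3deg) z 67.6 n 433
bl
top c=(672.0,159.3) size 119.0x23.7 long dir -1.3968 (-80.0deg) z 26.4 n 404
bs
top c=(672.3,-183.9) size 80.2x33.1 long dir 1.3187 (75.6deg) z 26.5 n 409
part
top c=(542.2,-5.5) size 360.0x17.9 long dir 0.0071 (0.4deg) z 100.0 n 1309
jar
top c=(629.8,402.3) size 47.7x47.7 long dir 0.7073 (40.5deg) z 74.9 n 342
roll
top c=(804.2,-132.4) size 68.9x66.7 long dir -0.3763 (-21.6deg) z 30.1 n 401
ring
top c=(671.2,-388.0) size 119.6x62.3 long dir 1.1972 (68.6deg) z 10.2 n 957
mould [ 534. -257.   29.]
upper [522. 210.  29.]
bl [678. 161.  28.]
bs [ 677. -177.   24.]
part [588.   1.  99.]
jar [626. 402.  73.]
roll [ 781. -134.   28.]
ring [ 642. -371.    1.]
bench [745.  90.   0.]
mould
scene c=(472.3,-228.4) size 172.6x155.8 long dir 0.0688 (3.9deg) z 28.5 n 2416
upper
scene c=(454.5,250.9) size 175.7x155.4 long dir -0.0557 (-3.2deg) z 30.9 n 2778
handle
scene c=(454.8,249.3) size 87.3x26.3 long dir 1.5156 (86.8deg) z 66.6 n 280
bl
scene c=(673.3,159.8) size 119.6x23.0 long dir -1.3934 (-79.8deg) z 24.8 n 410
bs
scene c=(673.3,-182.2) size 80.1x32.0 long dir 1.3315 (76.3deg) z 24.7 n 379
part
scene c=(544.6,-4.1) size 360.1x18.0 long dir 0.0057 (0.3deg) z 98.5 n 960
jar
scene c=(631.8,404.0) size 50.8x48.4 long dir -1.0515 (-60.2deg) z 73.8 n 345
roll
scene c=(805.7,-131.2) size 66.9x65.2 long dir 0.8828 (50.6deg) z 28.5 n 486
ring
scene c=(672.5,-386.4) size 121.7x59.2 long dir 1.1918 (68.3deg) z 8.6 n 898
```

```bash
cat >> h.py <<'E'
def plan(*ts):
    """targets (x,y,z mm, jaw yaw deg) -> shift mm, turn rad in present tool axes"""
    o=r.get_obs(); A=R.from_rotvec(o['orientation']); p=o['tcp_pos']*1000
    yt=A.as_matrix()[:,1]
    print('t %.2f'%o['clock'],'tcp',p.round(1),'jaw yaw %.2f'%np.rad2deg(np.arctan2(yt[1],yt[0])),'tilt',A.as_matrix()[:2,2].round(4),'F',o['contact_force'].round(1),'w %.1f'%(o['grip_width']*1e3),'q',o['joints'].round(2))
    for t in ts:
        best=None
        for f in(0,180):
            a=np.deg2rad(t[3]+f); y=np.array([np.cos(a),np.sin(a),0]); z=np.array([0,0,-1.]); B=R.from_matrix(np.c_[np.cross(y,z),y,z])
            v=(A.inv()*B).as_rotvec()
            if best is None or np.linalg.norm(v)<np.linalg.norm(best): best=v
        print(t,'->',A.inv().apply(np.array(t[:3])-p).round(1).tolist(),best.round(3).tolist())
E
python3 -c "
from h import *
plan((672.7,159.6,150,10.1),(672.7,159.6,60,10.1),(672.7,159.6,14,10.1))"
```

```text
t 0.10 tcp [259.4 622.6 230.4] jaw yaw 67.38 tilt [-0.0005 -0.0016] F [ 0.2 -0.3 -0.1] w 85.1 q [-1.28  0.48  0.02  1.56 -0.01  1.11 -0.08]
(672.7, 159.6, 150, 10.1) -> [-559.5, -268.3, 80.9] [-0.001, 0.001, 1.0]
(672.7, 159.6, 60, 10.1) -> [-559.5, -268.1, 170.9] [-0.001, 0.001, 1.0]
(672.7, 159.6, 14, 10.1) -> [-559.5, -268.1, 216.9] [-0.001, 0.001, 1.0]
```

Request:
play_rows --deltas '[[70, [-100, -48, 15], [0, 0, 0.15]], [70, [-160, -77, 23], [0, 0, 0.3]], [70, [-220, -105, 32], [0, 0, 0.45]], [70, [-280, -134, 40], [0, 0, 0.6]], [70, [-336, -161, 48], [0, 0, 0.75]], [70, [-392, -188, 57], [0, 0, 0.9]], [70, [-448, -215, 65], [0, 0, 1.0]], [70, [-504, -241, 73], [0, 0, 1.0]]]' --squeeze 60

```text
clock: 1.1
tcp_pos: [0.5903, 0.2518, 0.1656]
orientation: [2.018, 2.407, -0.003]
contact_force: [1.2, -0.1, -0.1]
grip_width: 0.0699
```

```bash
python3 -c "
from h import *
plan((672.7,159.6,100,10.1),(672.7,159.6,50,10.1),(672.7,159.6,14,10.1))"
```

```text
t 1.10 tcp [590.3 251.8 165.6] jaw yaw 10.06 tilt [-0.0009 -0.0018] F [ 1.2 -0.1 -0.1] w 69.9 q [-0.74  0.5   0.33  1.72 -0.19  0.95 -0.16]
(672.7, 159.6, 100, 10.1) -> [-105.0, 65.1, 65.6] [-0.001, 0.002, -0.001]
(672.7, 159.6, 50, 10.1) -> [-105.0, 65.1, 115.6] [-0.001, 0.002, -0.001]
(672.7, 159.6, 14, 10.1) -> [-104.9, 65.2, 151.6] [-0.001, 0.002, -0.001]
```

Request:
play_rows --deltas '[[60, [-50, 31, 30], [0, 0, 0]], [60, [-105, 65, 60], [0, 0, 0]], [60, [-105, 65, 95], [0, 0, 0]], [60, [-105, 65, 125], [0, 0, 0]], [60, [-105, 65, 145], [0, 0, 0]], [60, [-105, 65, 151], [0, 0, 0]], [60, [-105, 65, 151.5], [0, 0, 0]], [60, [-105, 65, 151.5], [0, 0, 0]]]'

```text
clock: 2.1
tcp_pos: [0.6734, 0.1599, 0.0155]
orientation: [2.017, 2.407, -0.0]
contact_force: [0.4, -0.4, 0.4]
grip_width: 0.0599
```

```bash
python3 -c "
from h import *
plan((672.7,159.6,14,10.1))"
```

```text
t 2.10 tcp [673.4 159.9  15.5] jaw yaw 10.07 tilt [ 0.0011 -0.0011] F [ 0.4 -0.4  0.4] w 59.9 q [-0.51  0.76  0.28  1.66 -0.28  0.76  0.07]
(672.7, 159.6, 14, 10.1) -> [-0.2, -0.7, 1.5] [0.001, 0.001, -0.0]
```

Request:
play_rows --deltas '[[12, [0, 0, 1], [0, 0, 0]], [12, [0, 0, 1], [0, 0, 0]], [12, [0, 0, 1], [0, 0, 0]], [12, [0, 0, 1], [0, 0, 0]], [12, [0, 0, 1], [0, 0, 0]], [12, [0, 0, 1], [0, 0, 0]], [12, [0, 0, -15], [0, 0, 0]], [12, [0, 0, -40], [0, 0, 0]]]'

```text
clock: 3.1
tcp_pos: [0.6724, 0.1596, 0.0554]
orientation: [2.018, 2.408, -0.004]
contact_force: [1.1, -0.0, -1.9]
grip_width: 0.018
```

```bash
python3 -c "
from h import *
plan((672.7,159.6,220,10.1),(590,-33,220,7),(507,-226.6,220,4.0),(507,-226.6,100,4.0))"
```

```text
t 3.10 tcp [672.4 159.6  55.4] jaw yaw 10.07 tilt [-0.0012 -0.002 ] F [ 1.1 -0.  -1.9] w 18.0 q [-0.53  0.71  0.3   1.65 -0.26  0.82  0.06]
(672.7, 159.6, 220, 10.1) -> [-0.4, 0.1, -164.6] [-0.002, 0.002, -0.0]
(590, -33, 220, 7) -> [-175.6, -115.0, -164.2] [-0.001, 0.002, 0.054]
(507, -226.6, 220, 4.0) -> [-351.7, -230.6, -163.7] [-0.001, 0.002, 0.106]
(507, -226.6, 100, 4.0) -> [-351.4, -230.4, -43.7] [-0.001, 0.002, 0.106]
```

Request:
play_rows --deltas '[[12, [0, 0, -55], [0, 0, 0]], [12, [0, 0, -110], [0, 0, 0]], [12, [-25, -15, -150], [0, 0, 0]], [12, [-70, -46, -164], [0, 0, 0.02]], [12, [-115, -76, -164], [0, 0, 0.04]], [12, [-160, -105, -164], [0, 0, 0.06]], [12, [-205, -135, -164], [0, 0, 0.08]], [12, [-250, -164, -164], [0, 0, 0.1]]]'

```text
clock: 4.1
tcp_pos: [0.5536, -0.1165, 0.2206]
orientation: [2.136, 2.303, -0.003]
contact_force: [1.0, -1.2, -2.1]
grip_width: 0.0181
```

```bash
python3 -c "
from h import *
plan((507,-226.6,200,4.0),(507,-226.6,80,4.0))"
```

```text
t 4.10 tcp [ 553.6 -116.5  220.6] jaw yaw 4.29 tilt [-0.0008 -0.0018] F [ 1.  -1.2 -2.1] w 18.1 q [-0.27  0.33  0.46  1.86 -0.17  1.    0.33]
(507, -226.6, 200, 4.0) -> [-106.3, -54.7, 20.9] [-0.001, 0.002, 0.005]
(507, -226.6, 80, 4.0) -> [-106.1, -54.6, 140.9] [-0.001, 0.002, 0.005]
```

Request:
play_rows --deltas '[[12, [-50, -25, 15], [0, 0, 0]], [12, [-90, -46, 30], [0, 0, 0.005]], [12, [-106, -54.5, 60], [0, 0, 0.005]], [12, [-106, -54.5, 90], [0, 0, 0.005]], [12, [-106, -54.5, 120], [0, 0, 0.005]], [12, [-106, -54.5, 138], [0, 0, 0.005]], [12, [-106, -54.5, 140], [0, 0, 0.005]], [12, [-106, -54.5, 140], [0, 0, 0.005]]]'

```text
clock: 5.1
tcp_pos: [0.5077, -0.2268, 0.0817]
orientation: [2.141, 2.296, -0.002]
contact_force: [-0.1, -0.2, -1.9]
grip_width: 0.0182
```

```bash
python3 - <<'E'
from h import *
for n in('top','scene'):
    im,d=snap(n,n+'1')
    u,v=cv2.projectPoints(np.array([[.471,-.229,.03]]),*[np.ravel(r.camera_model(n)[k]) for k in('rvec','tvec')],*cam(n)[:2])[0].ravel().astype(int)
    c=im[max(0,v-70):v+70,max(0,u-90):u+90]; cv2.imwrite(f'pics/c{n}1.png',cv2.resize(c,None,fx=3,fy=3,interpolation=cv2.INTER_CUBIC)[...,::-1]); print(u,v,c.shape)
a,b=[cv2.imread(f'pics/c{n}1.png') for n in('top','scene')]
cv2.imwrite('pics/pair1.png',cv2.resize(np.vstack([a,b]) if a.shape==b.shape else a,(400,600)))
plan((507,-226.6,34,4.0))
E
```

```text
409 244 (140, 180, 3)
234 228 (140, 180, 3)
t 5.20 tcp [ 507.9 -226.8   82. ] jaw yaw 4.01 tilt [ 0.0013 -0.0022] F [ 0.3  0.3 -1.5] w 18.3 q [-0.02  0.5   0.42  1.99 -0.3   0.71  0.66]
(507, -226.6, 34, 4.0) -> [0.4, -1.0, 48.0] [0.001, 0.002, 0.0]
```

View pics/pair1.png

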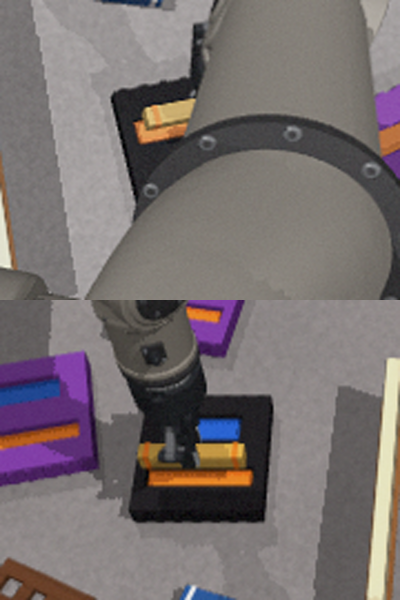

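```bash
python3 - <<'E'
from h import *
f=np.load('pics/scene1.npz'); im,d=f['im'],f['d']
w=cloud('scene',d); hsv=cv2.cvtColor(im,cv2.COLOR_RGB2HSV).astype(int)
m=(w[...,2]>.084)&(w[...,2]<.1)&(abs(w[...,0]-.508)<.04)&(abs(w[...,1]+.227)<.08)&(hsv[...,1]>90)
v,u=np.nonzero(m); p=ray('scene',np.c_[u,v],.0935)[:,:2]*1000
print(len(p),cv2.minAreaRect(p.astype(np.float32)), p.min(0),p.max(0))
E
```

```text
244 ((507.8736267089844, -224.59622192382812), (32.035194396972656, 119.66026306152344), 1.7998720407485962) [ 491.58638544 -284.44443759] [ 525.66879362 -164.52180613]
```

Request:
play_rows --deltas '[[12, [-0.3, -1, 15], [0, 0, 0]], [12, [-0.3, -1, 25], [0, 0, 0]], [12, [-0.3, -1, 32], [0, 0, 0]], [12, [-0.3, -1, 37], [0, 0, 0]], [12, [-0.3, -1, 41], [0, 0, 0]], [12, [-0.3, -1, 44], [0, 0, 0]], [12, [-0.3, -1, 46], [0, 0, 0]], [12, [-0.3, -1, 47], [0, 0, 0]]]'

```text
clock: 6.2
tcp_pos: [0.507, -0.2273, 0.035]
orientation: [2.141, 2.296, -0.001]
contact_force: [0.4, -0.1, -2.7]
grip_width: 0.0181
```

```bash
python3 -c "
from h import *
plan((507,-227.3,34,4.0))"
```

```text
t 6.20 tcp [ 507.  -227.3   35. ] jaw yaw 4.01 tilt [ 0.0013 -0.0023] F [ 0.4 -0.1 -2.7] w 18.1 q [ 0.02  0.58  0.37  2.01 -0.35  0.62  0.7 ]
(507, -227.3, 34, 4.0) -> [0.0, -0.0, 1.0] [0.001, 0.002, 0.0]
```

Request:
play_rows --deltas '[[12, [0, 0, 1], [0, 0, 0]], [12, [0, 0, 1.5], [0, 0, 0]], [40, [0, 0, 1.5], [0, 0, 0]], [40, [0, 0, 1.5], [0, 0, 0]], [40, [0, 0, 1.5], [0, 0, 0]], [40, [0, 0, -15], [0, 0, 0]], [50, [0, 0, -50], [0, 0, 0]], [60, [0, 0, -100], [0, 0, 0]]]'

```text
clock: 7.2
tcp_pos: [0.5062, -0.2269, 0.1362]
orientation: [2.142, 2.297, -0.003]
contact_force: [1.4, 1.0, 0.1]
grip_width: 0.0601
```

```bash
python3 -c "
from h import *
plan((672.8,-183,130,-14),(672.8,-183,50,-14),(672.8,-183,14.5,-14))"
```

```text
t 7.20 tcp [ 506.2 -226.9  136.2] jaw yaw 4.00 tilt [-0.0005 -0.002 ] F [1.4 1.  0.1] w 60.1 q [-0.06  0.42  0.47  1.96 -0.25  0.82  0.62]
(672.8, -183, 130, -14) -> [32.2, 169.3, 6.0] [-0.0, 0.002, 0.314]
(672.8, -183, 50, -14) -> [32.3, 169.3, 86.0] [-0.0, 0.002, 0.314]
(672.8, -183, 14.5, -14) -> [32.4, 169.4, 121.5] [-0.0, 0.002, 0.314]
```

Request:
play_rows --deltas '[[70, [8, 45, 0], [0, 0, 0.1]], [70, [19, 100, 5], [0, 0, 0.2]], [70, [28, 148, 10], [0, 0, 0.314]], [70, [32, 169.5, 50], [0, 0, 0.314]], [70, [32, 169.5, 85], [0, 0, 0.314]], [70, [32, 169.5, 110], [0, 0, 0.314]], [70, [32, 169.5, 120], [0, 0, 0.314]], [70, [32, 169.5, 121.5], [0, 0, 0.314]]]'

```text
clock: 8.2
tcp_pos: [0.6731, -0.1835, 0.015]
orientation: [2.474, 1.933, -0.003]
contact_force: [-0.2, 0.1, 0.8]
grip_width: 0.0704
```

```bash
python3 -c "
from h import *
plan((672.8,-183,14.5,-14))"
```

```text
t 8.20 tcp [ 673.1 -183.5   15. ] jaw yaw -13.99 tilt [-0.0004 -0.0021] F [-0.2  0.1  0.8] w 70.4 q [-0.12  0.8   0.44  1.65 -0.44  0.79  0.28]
(672.8, -183, 14.5, -14) -> [0.4, -0.4, 0.5] [0.0, 0.002, 0.0]
```

Request:
play_rows --deltas '[[20, [0.4, 0, 0.5], [0, 0, 0]], [20, [0.4, 0, 0.5], [0, 0, 0]], [20, [0.4, 0, 0.5], [0, 0, 0]], [20, [0.4, 0, 0.5], [0, 0, 0]], [20, [0.4, 0, 0.5], [0, 0, 0]], [20, [0.4, 0, 0.5], [0, 0, 0]], [20, [0.4, 0, -30], [0, 0, 0]], [20, [0.4, 0, -85], [0, 0, 0]]]'

```text
clock: 9.2
tcp_pos: [0.6713, -0.1821, 0.0987]
orientation: [-2.473, -1.933, 0.008]
contact_force: [1.9, -0.6, -0.8]
grip_width: 0.0286
```

```bash
python3 - <<'E'
from h import *
plan((435.2,-232.2,100,4.0),(435.2,-232.2,75,4.0))
n='top'; im,d=snap(n,'top2'); n='scene'; im,d=snap(n,'scene2')
rect(n,im,d,.039,.05,.045,(.45,.57,-.32,-.13),lambda h,s,v:s>80)
f=np.load('pics/top2.npz');rect('top',f['im'],f['d'],.039,.05,.045,(.45,.57,-.32,-.13),lambda h,s,v:s>80)
for n,f in(('top',f),('scene',np.load('pics/scene2.npz'))): rect(n,f['im'],f['d'],.024,.036,.03,(.35,.6,-.4,-.08),lambda h,s,v:v<90)
E
```

```text
t 9.20 tcp [ 671.3 -182.1   98.7] jaw yaw -13.99 tilt [-0.0054 -0.0011] F [ 1.9 -0.6 -0.8] w 28.6 q [-0.15  0.7   0.49  1.63 -0.39  0.92  0.24]
(435.2, -232.2, 100, 4.0) -> [-105.7, -217.0, -0.0] [-0.005, 0.002, -0.314]
(435.2, -232.2, 75, 4.0) -> [-105.7, -216.9, 25.0] [-0.005, 0.002, -0.314]
scene c=(506.7,-191.8) size 51.0x21.1 long dir -1.5018 (-86.0deg) z 43.5 n 140
top c=(507.3,-228.1) size 120.5x21.3 long dir -1.5013 (-86.0deg) z 45.2 n 434
top c=(469.4,-229.9) size 174.0x155.3 long dir 0.0725 (4.2deg) z 30.3 n 3125
scene c=(469.8,-192.3) size 172.6x83.9 long dir 0.0700 (4.0deg) z 28.7 n 1015
```

Request:
play_rows --deltas '[[20, [-22, -45, 0], [0, 0, -0.08]], [20, [-48, -98, 0], [0, 0, -0.2]], [20, [-74, -152, 0], [0, 0, -0.314]], [20, [-96, -198, 0], [0.003, 0, -0.314]], [20, [-105.7, -217, 10], [0, 0, -0.314]], [20, [-105.7, -217, 25], [0, 0, -0.314]], [20, [-105.7, -217, 32], [0, 0, -0.314]], [20, [-105.7, -217, 32], [0, 0, -0.314]]]'

```text
clock: 10.3
tcp_pos: [0.442, -0.2344, 0.0718]
orientation: [2.135, 2.291, 0.004]
contact_force: [0.1, -0.1, -1.9]
grip_width: 0.0282
```

```bash
python3 - <<'E'
from h import *
plan((435.2,-232.0,36,4.0))
n='scene'; im,d=snap(n,'scene3')
w=cloud('scene',d); hsv=cv2.cvtColor(im,cv2.COLOR_RGB2HSV).astype(int)
z=r.get_obs()['tcp_pos'][2]+.0115
m=(w[...,2]>z-.01)&(w[...,2]<z+.008)&(abs(w[...,0]-.435)<.03)&(abs(w[...,1]+.23)<.06)&((hsv[...,1]>90)|(hsv[...,2]>150))
v,u=np.nonzero(m); p=ray('scene',np.c_[u,v],z)[:,:2]*1000
print(len(p),cv2.minAreaRect(p.astype(np.float32)), p.min(0),p.max(0))
a=im[160:310,160:310]; cv2.imwrite('pics/c3.png',cv2.resize(a,(600,600),interpolation=cv2.INTER_CUBIC)[...,::-1])
E
```

```text
t 10.30 tcp [ 442.  -234.4   71.8] jaw yaw 4.05 tilt [ 0.009  -0.0046] F [ 0.1 -0.1 -1.9] w 28.2 q [ 0.02  0.44  0.42  2.13 -0.31  0.62  0.73]
(435.2, -232.0, 36, 4.0) -> [3.0, -7.0, 35.7] [0.009, 0.005, 0.001]
156 ((446.1386413574219, -232.4029541015625), (31.395885467529297, 80.0462646484375), 3.9417779445648193) [ 427.96193739 -272.69281854] [ 464.42204635 -192.13923535]
```

View pics/c3.png

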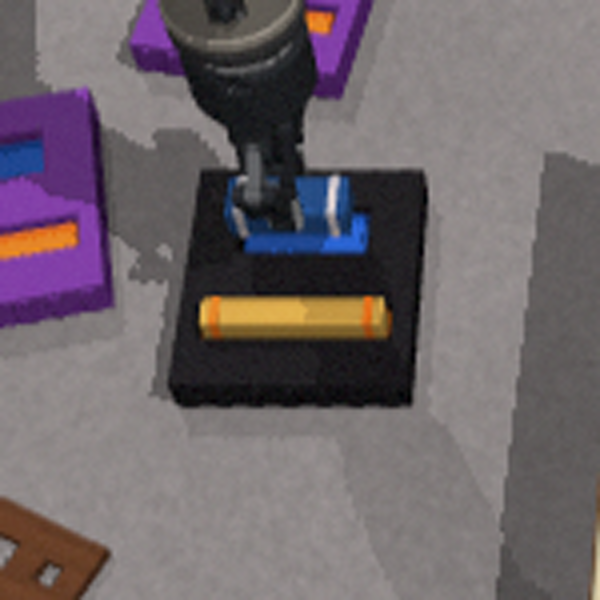

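Request:
play_rows --deltas '[[20, [3, -7, 0], [0.009, 0.005, 0]], [20, [3, -7, 0], [0.009, 0.005, 0]], [20, [3, -7, 6], [0.009, 0.005, 0]], [20, [3, -7, 12], [0.009, 0.005, 0]]]'

```text
clock: 10.85
tcp_pos: [0.4352, -0.2321, 0.0598]
orientation: [2.141, 2.298, 0.0]
contact_force: [0.4, 0.2, -1.8]
grip_width: 0.0281
```

```bash
python3 -c "
from h import *
plan((435.2,-231.9,36,4.0))"
```

```text
t 10.85 tcp [ 435.2 -232.1   59.8] jaw yaw 4.04 tilt [ 0.0005 -0.0005] F [ 0.4  0.2 -1.8] w 28.1 q [ 0.03  0.46  0.41  2.14 -0.32  0.59  0.74]
(435.2, -231.9, 36, 4.0) -> [0.2, 0.0, 23.8] [0.001, 0.001, 0.001]
```

Request:
play_rows --deltas '[[20, [0.2, 0, 6], [0, 0, 0]], [20, [0.2, 0, 12], [0, 0, 0]], [20, [0.2, 0, 17], [0, 0, 0]], [20, [0.2, 0, 20], [0, 0, 0]], [20, [0.2, 0, 23], [0, 0, 0]], [20, [0.2, 0, 25], [0, 0, 0]], [20, [0.2, 0, 25], [0, 0, 0]]]'

```text
clock: 11.72
tcp_pos: [0.4353, -0.2319, 0.035]
orientation: [2.141, 2.298, 0.0]
contact_force: [-0.5, 0.3, 0.5]
grip_width: 0.0287
```

```bash
python3 -c "
from h import *
plan((435.2,-231.9,33.5,4.0))"
```

```text
t 11.72 tcp [ 435.3 -231.9   35. ] jaw yaw 4.04 tilt [ 0.0008 -0.0004] F [-0.5  0.3  0.5] w 28.7 q [ 0.06  0.51  0.38  2.15 -0.35  0.54  0.77]
(435.2, -231.9, 33.5, 4.0) -> [0.0, -0.1, 1.5] [0.001, 0.0, 0.001]
```

Request:
play_rows --deltas '[[20, [0, 0, 0.5], [0, 0, 0]], [50, [0, 0, 0.5], [0, 0, 0]], [50, [0, 0, 0.5], [0, 0, 0]], [50, [0, 0, 0.5], [0, 0, 0]], [50, [0, 0, -12], [0, 0, 0]], [50, [0, 0, -50], [0, 0, 0]], [60, [0, 0, -105], [0, 0, 0]], [60, [0, 0, -165], [0, 0, 0]]]'

```text
clock: 12.72
tcp_pos: [0.4345, -0.2318, 0.202]
orientation: [2.142, 2.298, -0.001]
contact_force: [1.1, 0.3, 0.6]
grip_width: 0.0598
```

```bash
python3 -c "
from h import *
plan((470,0,230,0),(452.9,250.3,200,-3),(452.9,250.3,90,-3))"
```

```text
t 12.72 tcp [ 434.5 -231.8  202. ] jaw yaw 4.02 tilt [ 0.     -0.0005] F [1.1 0.3 0.6] w 59.8 q [-0.1   0.23  0.54  2.04 -0.15  0.91  0.59]
(470, 0, 230, 0) -> [228.8, 51.6, -28.1] [-0.0, 0.001, 0.07]
(452.9, 250.3, 200, -3) -> [479.7, 52.1, 1.8] [0.0, 0.001, 0.122]
(452.9, 250.3, 90, -3) -> [479.7, 52.1, 111.8] [0.0, 0.001, 0.122]
```

Request:
play_rows --deltas '[[85, [50, 20, -10], [0, 0, 0]], [85, [110, 35, -28], [0, 0, 0.03]], [85, [170, 48, -28], [0, 0, 0.05]], [85, [230, 52, -28], [0, 0, 0.07]], [85, [290, 58, -28], [0, 0, 0.09]], [85, [350, 58, -28], [0, 0, 0.1]], [85, [410, 55, -15], [0, 0, 0.12]], [85, [465, 52, 0], [0, 0, 0.122]]]'

```text
clock: 13.72
tcp_pos: [0.4537, 0.2378, 0.2026]
orientation: [2.278, 2.162, 0.003]
contact_force: [0.4, -1.2, 0.2]
grip_width: 0.0847
```

```bash
python3 - <<'E'
from h import *
n='top'; im,d=snap(n,'top4')
c=lambda h,s,v:s>80
rect(n,im,d,.039,.05,.045,(.46,.57,-.32,-.13),c)
rect(n,im,d,.039,.05,.045,(.38,.46,-.32,-.13))
rect(n,im,d,.024,.036,.03,(.35,.6,-.4,-.08),lambda h,s,v:v<90)
a=im[160:320,320:520]; cv2.imwrite('pics/c4.png',cv2.resize(a,(750,600),interpolation=cv2.INTER_CUBIC)[...,::-1])
plan((452.9,250.3,120,-3),(452.9,250.3,36.5,-3))
E
```

```text
top c=(507.4,-228.1) size 120.6x21.5 long dir -1.5054 (-86.3deg) z 45.0 n 456
top c=(435.9,-233.2) size 81.4x31.2 long dir -1.5008 (-86.0deg) z 45.1 n 462
top c=(469.7,-229.9) size 174.5x155.4 long dir 0.0717 (4.1deg) z 30.3 n 3543
t 13.78 tcp [450.7 245.7 200.6] jaw yaw -2.45 tilt [-0.0011  0.0028] F [-1.9  7.4 -0.7] w 84.8 q [-0.81  0.25  0.23  1.98 -0.07  0.92 -0.59]
(452.9, 250.3, 120, -3) -> [4.4, 2.1, 80.6] [-0.001, -0.003, 0.01]
(452.9, 250.3, 36.5, -3) -> [4.2, 2.2, 164.1] [-0.001, -0.003, 0.01]
```

View pics/c4.png

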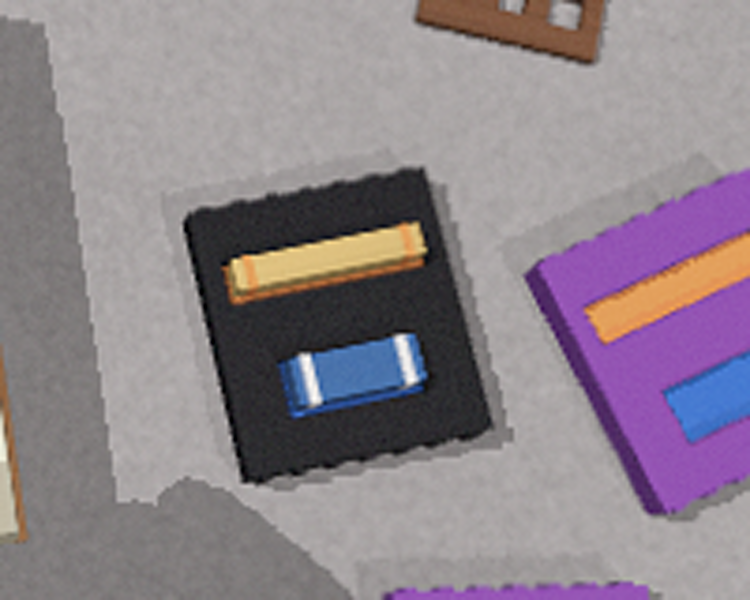

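Request:
play_rows --deltas '[[85, [4, 2, 40], [0, -0.003, 0.01]], [85, [4, 2, 85], [0, -0.003, 0.013]], [85, [4, 2, 120], [0, -0.003, 0.013]], [85, [4, 2, 140], [0, -0.003, 0.013]], [85, [4, 2, 155], [0, -0.003, 0.013]], [85, [4, 2, 162], [0, -0.003, 0.013]], [85, [4, 2, 163], [0, -0.003, 0.013]], [85, [4, 2, 163], [0, -0.003, 0.013]]]' --squeeze 110

```text
clock: 14.78
tcp_pos: [0.4532, 0.2503, 0.0382]
orientation: [-2.282, -2.158, -0.0]
contact_force: [0.1, 0.7, 0.1]
grip_width: 0.0851
```

```bash
python3 -c "
from h import *
plan((452.9,250.2,37,-3.2))"
```

```text
t 14.78 tcp [453.2 250.3  38.2] jaw yaw -3.20 tilt [-0.0003  0.0005] F [0.1 0.7 0.1] w 85.1 q [-0.77  0.5   0.18  2.08 -0.16  0.57 -0.53]
(452.9, 250.2, 37, -3.2) -> [-0.1, -0.2, 1.2] [-0.0, -0.0, -0.0]
```

Request:
play_rows --deltas '[[15, [0, 0, 1], [0, 0, 0]], [15, [0, 0, 1], [0, 0, 0]], [15, [0, 0, 1], [0, 0, 0]], [15, [0, 0, 1], [0, 0, 0]], [15, [0, 0, 1], [0, 0, 0]], [15, [0, 0, 1], [0, 0, 0]], [15, [0, 0, 1], [0, 0, 0]], [15, [0, 0, 1], [0, 0, 0]]]'

```text
clock: 15.78
tcp_pos: [0.453, 0.2504, 0.0376]
orientation: [-2.282, -2.158, -0.0]
contact_force: [-1.2, -0.2, 7.2]
grip_width: 0.0222
```

Request:
play_rows --deltas '[[15, [0, 0, 0], [0, 0, 0]], [15, [0, 0, 0], [0, 0, 0]], [15, [0, 0, -6], [0, 0, 0]], [15, [0, 0, -14], [0, 0, 0]], [15, [0, 0, -25], [0, 0, 0]], [15, [0, 0, -40], [0, 0, 0]], [15, [0, 0, -40], [0, 0, 0]]]'

```text
clock: 16.65
tcp_pos: [0.4541, 0.2511, 0.0793]
orientation: [-2.282, -2.158, -0.005]
contact_force: [0.1, -1.1, -2.6]
grip_width: 0.0227
```

```bash
python3 - <<'E'
from h import *
plan((452.9,250.2,240,-3.2),(500,0,240,0),(471.2,-229,240,4),(471.2,-229,120,4))
E
```

```text
t 16.65 tcp [454.1 251.1  79.3] jaw yaw -3.20 tilt [0.0021 0.0026] F [ 0.1 -1.1 -2.6] w 22.7 q [-0.78  0.43  0.2   2.07 -0.14  0.65 -0.55]
(452.9, 250.2, 240, -3.2) -> [-0.5, -0.9, -160.7] [0.002, -0.003, -0.0]
(500, 0, 240, 0) -> [-247.7, 60.2, -161.3] [0.002, -0.003, -0.056]
(471.2, -229, 240, 4) -> [-477.9, 44.2, -162.0] [0.002, -0.003, -0.126]
(471.2, -229, 120, 4) -> [-478.2, 44.0, -42.0] [0.002, -0.003, -0.126]
```

Request:
play_rows --deltas '[[15, [0, 0, -20], [0, 0, 0]], [15, [0, 0, -50], [0, 0, 0]], [15, [0, 5, -85], [0, 0, 0]], [15, [-10, 10, -120], [0, 0, 0]], [15, [-30, 20, -145], [0, 0, 0]], [15, [-60, 30, -160], [0, 0, -0.01]], [15, [-95, 40, -162], [0, 0, -0.02]], [15, [-130, 48, -162], [0, 0, -0.03]]]'

```text
clock: 17.65
tcp_pos: [0.4945, 0.117, 0.2411]
orientation: [-2.249, -2.193, -0.006]
contact_force: [1.0, 0.1, -4.9]
grip_width: 0.0222
```

```bash
python3 - <<'E'
from h import *
plan((500,0,240,0),(471.2,-229,240,4))
E
```

```text
t 17.65 tcp [494.5 117.  241.1] jaw yaw -1.46 tilt [0.0023 0.0028] F [ 1.   0.1 -4.9] w 22.2 q [-0.63  0.19  0.32  1.96 -0.07  1.   -0.3 ]
(500, 0, 240, 0) -> [-116.8, 8.5, 0.8] [0.002, -0.003, -0.025]
(471.2, -229, 240, 4) -> [-346.5, -14.4, 0.1] [0.002, -0.003, -0.095]
```

Request:
play_rows --deltas '[[15, [-40, 4, 0], [0, 0, -0.01]], [15, [-80, 7, 0], [0, 0, -0.02]], [15, [-120, 8, 0], [0, 0, -0.03]], [15, [-165, 5, 0], [0, 0, -0.045]], [15, [-210, 0, 0], [0, 0, -0.06]], [15, [-255, -5, 0], [0, 0, -0.075]], [15, [-295, -10, 0], [0, 0, -0.09]], [15, [-325, -13, 0], [0, 0, -0.095]]]'

```text
clock: 18.65
tcp_pos: [0.4721, -0.2094, 0.24]
orientation: [-2.144, -2.296, -0.005]
contact_force: [-0.9, -0.7, -3.7]
grip_width: 0.0224
```

```bash
python3 - <<'E'
from h import *
plan((471.2,-229,200,4),(471.2,-229,130,4))
E
```

```text
t 18.65 tcp [ 472.1 -209.4  240. ] jaw yaw 3.91 tilt [0.0019 0.0028] F [-0.9 -0.7 -3.7] w 22.4 q [-0.15  0.22  0.53  1.95 -0.13  1.01  0.5 ]
(471.2, -229, 200, 4) -> [-19.6, -2.4, 39.9] [0.002, -0.003, -0.002]
(471.2, -229, 130, 4) -> [-19.8, -2.5, 109.9] [0.002, -0.003, -0.002]
```

Request:
play_rows --deltas '[[15, [-15, -2, 10], [0.002, -0.003, -0.002]], [15, [-19.7, -2.4, 35], [0.002, -0.003, -0.002]], [15, [-19.7, -2.4, 65], [0.002, -0.003, -0.002]], [15, [-19.7, -2.4, 90], [0.002, -0.003, -0.002]], [15, [-19.7, -2.4, 105], [0.002, -0.003, -0.002]], [15, [-19.7, -2.4, 112], [0.002, -0.003, -0.002]], [15, [-19.7, -2.4, 115], [0.002, -0.003, -0.002]], [15, [-19.7, -2.4, 115], [0.002, -0.003, -0.002]]]'

```text
clock: 19.65
tcp_pos: [0.4717, -0.2291, 0.1254]
orientation: [2.141, 2.297, 0.0]
contact_force: [1.3, 0.1, -3.0]
grip_width: 0.0227
```

```bash
cat > chk.py <<'E'
from h import *
import sys
plan((471.2,-229,82,4))
z=r.get_obs()['tcp_pos'][2]-.037
for n in('top','scene'):
    im,d=snap(n,n+sys.argv[1]); w=cloud(n,d); hsv=cv2.cvtColor(im,cv2.COLOR_RGB2HSV).astype(int)
    m=(abs(w[...,2]-z-.032)<.008)&(abs(w[...,0]-.471)<.13)&(abs(w[...,1]+.229)<.13)&(hsv[...,2]<100)
    m=cv2.morphologyEx(m.astype(np.uint8),cv2.MORPH_OPEN,np.ones((3,3)))>0
    v,u=np.nonzero(m); p=ray(n,np.c_[u,v],z+.032)[:,:2]*1000
    print(n,len(p),cv2.minAreaRect(p.astype(np.float32)))
    # plane tilt of the upper's top face
    q=w[m]; c,*_=np.linalg.lstsq(np.c_[q[:,:2]-[.471,-.229],np.ones(len(q))],q[:,2],rcond=None); print('slope',c.round(4),'expected z',z+.032)
im=np.load(f'pics/scene{sys.argv[1]}.npz')['im'][150:310,140:340]
cv2.imwrite(f'pics/c{sys.argv[1]}.png',cv2.resize(im,(750,600),interpolation=cv2.INTER_CUBIC)[...,::-1])
E
python3 chk.py 5
```

```text
t 19.65 tcp [ 471.7 -229.1  125.4] jaw yaw 4.02 tilt [ 0.001  -0.0006] F [ 1.3  0.1 -3. ] w 22.7 q [-0.05  0.39  0.48  2.04 -0.26  0.77  0.65]
(471.2, -229, 82, 4) -> [0.1, -0.5, 43.4] [0.001, 0.001, 0.0]
top 2469 ((469.6409912109375, -194.97845458984375), (174.14639282226562, 90.1844711303711), 3.6560323238372803)
slope [ 0.0036 -0.0057  0.1202] expected z 0.12039553366456623
scene 2654 ((475.03131103515625, -226.64617919921875), (171.0639190673828, 155.76979064941406), 3.9525105953216553)
slope [ 0.0003 -0.0004  0.1185] expected z 0.12039553366456623
```

View pics/c5.png

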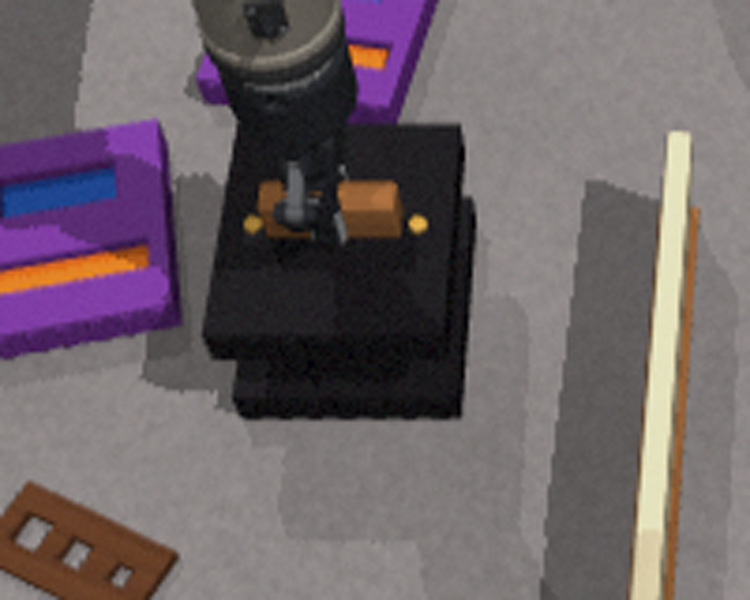

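Request:
play_rows --deltas '[[15, [0, -0.5, 8], [0, 0, 0]], [15, [0, -0.5, 18], [0, 0, 0]], [15, [0, -0.5, 27], [0, 0, 0]], [15, [0, -0.5, 34], [0, 0, 0]], [15, [0, -0.5, 39], [0, 0, 0]], [15, [0, -0.5, 42], [0, 0, 0]], [15, [0, -0.5, 43], [0, 0, 0]], [15, [0, -0.5, 43], [0, 0, 0]]]'

```text
clock: 20.75
tcp_pos: [0.4714, -0.2292, 0.0827]
orientation: [2.141, 2.297, 0.001]
contact_force: [-0.2, -0.3, -3.9]
grip_width: 0.0226
```

```bash
python3 chk.py 6
```

```text
t 20.75 tcp [ 471.4 -229.2   82.7] jaw yaw 4.02 tilt [ 0.0015 -0.0007] F [-0.2 -0.3 -3.9] w 22.6 q [-0.02  0.46  0.44  2.06 -0.31  0.68  0.7 ]
(471.2, -229, 82, 4) -> [0.2, -0.2, 0.7] [0.001, 0.001, 0.0]
top 1991 ((469.8193664550781, -194.8870849609375), (171.91648864746094, 89.1128921508789), 3.738650321960449)
slope [ 0.0038 -0.0041  0.0774] expected z 0.0776549276090217
scene 2510 ((475.7529296875, -226.66116333007812), (171.3343505859375, 155.85806274414062), 3.954319715499878)
slope [0.0016 0.0003 0.0758] expected z 0.0776549276090217
```

View pics/c6.png

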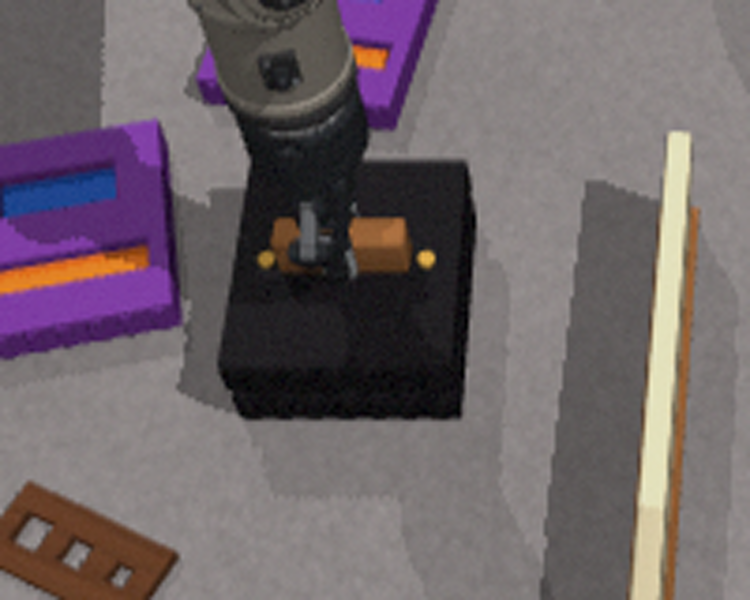

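```bash
python3 -c "
from h import *
print(abs(r.get_obs()['qvel']).max()); print(r.hand_in()); plan()"
```

```text
0.0016351211016481274
the job is handed in; nothing more can be done
None
the job is handed in; nothing more can be done
```

Both gauge bars are in their pockets. The upper half is held in the gripper about 15 mm above the lower half, and I handed the job in at about 20.8 s with the arm at rest.

- **Bars:** The top camera put both bar tops at z of about 45 mm, so they are fully seated. They were about 1–1.5 mm from my estimated pocket centres and within about 0.3° of the mould's axis.
- **Upper half:** I carried it over the partition with its underside at about 200 mm. It is held with its underside at about 45.7 mm, which is 15.7 mm above the top face. The jaws sit within about 0.5 mm of my estimate of the mould's centre. It is square to about 0.5° and level to about 0.005 rad, and the wrist reads 3.9 N, close to its weight. I saw no sign of contact.
- **Disagreement:** In x, the scene camera puts the upper half about 3–4 mm further out (+x) than the mould, while the top camera shows it about 1 mm the other way. I trusted the jaw position, because the jaws centre the handle and the bars went into the pockets at those coordinates. Even the larger figure is inside the 8 mm limit.
- **Not measured:** In the top camera the gripper hid part of the upper half, so its y offset rests on the scene view and the measured grip point. I didn't re-measure the jar, ring gauge or roll at the end; the arm never came close to them.

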